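# Rack test tiles and key on the drying blower

### The job

Rack the test tiles to dry: pick up every small oblong tile that lies on the table and lean it in the wooden drying stand, short edge down behind the front lip and back against the rail, side by side along the stand and wholly on it. When all are leaning, take the switch key out of its wooden holder, push it fully home into the slot of the knob on the switch box, turn the knob with it clockwise as far as it goes to start the blower, then pull the key out and put it back fully home in its holder. There may be two or three tiles; leave the jar and the paint pot beside the work where they are.

Things in the scene. Friction and masses are not known exactly. Their poses are not given: they have to be found in the camera images.
- stand: fixed wooden drying stand, 116 x 360 x 63 mm. Origin on the table under its middle; x from the front lip to the back rail (away from the robot, within about 6 degrees), y along its length, z up. Board top at z = 14 mm; front lip: inner face at x = -45 mm, top at z = 28 mm, along the whole length
- stand_rail (a point): middle of the stand's back rail, a round bar of 6 mm radius and 350 mm length along the stand's y, 57 mm above the table, on an upright panel 10 mm thick; axes as the stand's
- stand_place (a point): where the middle of a tile leaning at half-length of the stand comes to lie, 52 mm above the table; others lie beside it along y. A leaning tile slopes 34 degrees (0.60 rad) from level, its long axis in the stand's xz plane, foot at the lip, upper end over the rail. Leave about 50 mm between tiles for fingers. Axes as the stand's
- tile_1_mid (a point): middle of a plain flat plaster test tile, 120 x 60 x 10 mm, 0.15 kg, lying flat on the table (middle 5 mm up) at the start; x along its length, y along its width, z normal to its faces (both alike). To be gripped by its two long edges at the middle, 60 mm apart. May be absent (None)
- tile_2_mid (a point): middle of a plain flat plaster test tile, 120 x 60 x 10 mm, 0.15 kg, lying flat on the table (middle 5 mm up) at the start; x along its length, y along its width, z normal to its faces (both alike). To be gripped by its two long edges at the middle, 60 mm apart. May be absent (None)
- tile_3_mid (a point): middle of a plain flat plaster test tile, 120 x 60 x 10 mm, 0.15 kg, lying flat on the table (middle 5 mm up) at the start; x along its length, y along its width, z normal to its faces (both alike). To be gripped by its two long edges at the middle, 60 mm apart. May be absent (None)
- tile_1: the same tile as tile_1_mid, origin at the centre of its lower face
- tile_2: the same tile as tile_2_mid, origin at the centre of its lower face
- tile_3: the same tile as tile_3_mid, origin at the centre of its lower face
- key_bow (a point): centre of the switch key's bow (handle): an upright disc of 26 mm radius, 12 mm thick along y; x along the disc and the blade's wide side, z up. Below it: underside of a round collar (15 mm radius, 6 mm thick) at 32 mm; blade 16 mm (x) by 8 mm (y), tapered at its foot, to 64 mm. 0.08 kg. Stands in its holder at the start; alike after a half turn about z
- key: the same key, origin at the centre of the underside of its collar, which rests on the holder's top at the start
- dock (a point): centre of the mouth of the slot in the top of the fixed wooden key holder (64 x 64 mm block, 40 mm high); slot 20 mm along this point's x by 12 mm along y, 36 mm deep. With the key home its bow centre is 32 mm above this point
- slot (a point): centre of the mouth of the slot in the top of the round metal knob (24 mm radius, 38 mm high, top 78 mm above the table) on the switch box; slot 19 mm along this point's x by 11 mm along y, 38 mm deep; it turns with the knob. With the key home its collar rests on the knob and its bow centre is 32 mm above this point
- switch: fixed grey switch box, 90 x 90 x 38 mm, origin on the table under its centre. Switch box and key holder stand to the left and right of the tiles, either way round
- knob (a joint): angle of the knob: starts near 0 (off), grows when turned clockwise seen from above, stop at 1.57 rad (on). Stiff with friction of about 0.06 Nm; stays where it is left; no spring
- jar: glass jar, 64 x 100 mm, a bystander, origin under its centre
- pot: paint pot with a lid, 56 x 55 mm, a bystander, origin under its centre
There are look-alikes about, which are no part of the job. There is more than one size of the key; the job needs the middle-sized.

How it is judged (in metres and radians):
On the way, in this order (a step that is already met when the one before it is completed fails the run):
1. every tile leans in the stand (angle between the z axis of tile_1_mid and the z axis of stand, either way round between 0.48 and 0.72 rad and angle between the y axis of each of tile_1_mid, tile_2_mid, tile_3_mid and the y axis of stand, either way round below 0.26 rad and x of tile_1_mid in the frame of stand between -0.003 and 0.019 m and z of tile_1_mid in the frame of stand between 0.043 and 0.061 m and y of tile_1_mid in the frame of stand between -0.152 and 0.152 m and angle between the z axis of tile_2_mid and the z axis of stand, either way round between 0.48 and 0.72 rad and x of tile_2_mid in the frame of stand between -0.003 and 0.019 m and z of tile_2_mid in the frame of stand between 0.043 and 0.061 m and y of tile_2_mid in the frame of stand between -0.152 and 0.152 m and angle between the z axis of tile_3_mid and the z axis of stand, either way round between 0.48 and 0.72 rad and x of tile_3_mid in the frame of stand between -0.003 and 0.019 m and z of tile_3_mid in the frame of stand between 0.043 and 0.061 m and y of tile_3_mid in the frame of stand between -0.152 and 0.152 m), for 0.2 s.
2. the key is fully home in the knob, which is still off (horizontal distance between key_bow and slot below 0.006 m and z of key_bow in the frame of slot between 0.028 and 0.036 m and angle between key_bow's own z axis and vertical below 0.12 rad and value of joint knob below 0.4 rad), for 0.1 s.
3. the knob has been turned on with the key home in it (horizontal distance between key_bow and slot below 0.006 m and z of key_bow in the frame of slot between 0.028 and 0.036 m and angle between key_bow's own z axis and vertical below 0.12 rad and value of joint knob above 1.4 rad), for 0.1 s.
At the end, for the whole second after the job is handed in: Every tile present leans at rest in the stand, 28 to 41 deg from level, long axis up the slope within 15 deg, middle within 10 mm of its place across it and 152 mm of its middle along it; knob past 1.4 rad; key upright in its holder, 6 mm off centre at most, collar within 4 mm of the top (all of step 1 and horizontal distance between key_bow and dock below 0.006 m and z of key_bow in the frame of dock between 0.028 and 0.036 m and angle between key_bow's own z axis and vertical below 0.12 rad and value of joint knob above 1.4 rad and linear speed of each of tile_1, tile_2, tile_3, key below 0.02 m/s); the robot touches nothing.
It fails at once if the jar is moved by more than 3 cm (distance of jar from where it was at the start of the episode above 0.03 m).
It fails at once if the paint pot is moved by more than 3 cm (distance of pot from where it was at the start of the episode above 0.03 m).
It fails at once if the knob is turned past the half without the key in it (value of joint knob above 0.6 rad and velocity of joint knob above 0.2 rad/s and horizontal distance between key_bow and slot above 0.02 m).
Of tile_1, tile_2, tile_3 only 2 to 3 are there at a start; the rules pass over those that are not, and their reading is None.
At some moment in a run one of tile_1, tile_2, tile_3 may be knocked a few centimetres aside while the robot is not near it.
It also fails if it takes over 210 s, if anything falls off the work surface, if the arm or the gripper's body presses on something with over 40 N, if the wrist force passes 120 N, or if a joint passes its speed limit or range.

### The arm

A 6-joint arm with a two-finger parallel gripper is mounted at the origin on the work surface; the furniture and walls round the work are solid. World frame = base frame: x ahead of the robot, y to its left, z up, the work surface at z = 0. Lengths are in m, angles in degrees, forces in N, time in s.
With the tool pointing down it reaches from about 0.425 to 1.125 m from the base axis. Payload 14.9 kg.
Tool frame: the origin (TCP) lies at the very end of the fingers, on their centre line; the grasp point (between the pads) lies 19 mm behind it (robot.grip_depth is the z of the grasp point in the tool frame, in m); z points along the fingers, y is the line along which they close (so a half turn about z gives the same grasp; the last joint's range is limited). The gripper opens to 91 mm and grips with 3 to 60 N. Pads are 32 mm wide; open, the fingers measure 118 mm over their backs; the gripper's body (76 mm by 178 mm) begins 60 mm behind the grasp point.
Start: joints at [-76.221, 21.709, 99.362, -0, 58.929, -1.908], TCP at [0.189, -0.674, 0.188] pointing down, gripper open.
Joint ranges: [-158.91, 158.91], [-42.39, 125.64], [0.06, 152.35], [-60.88, 240.88], [17.5, 164.5], [-176.32, 176.32]. Speed limits (degrees/s): [108.29, 108.29, 136.94, 180, 180, 180].

### API

Orientations are given as a 3x3 rotation matrix whose columns are the frame's x, y, z axes.
In Python, from plant import robot gives the robot as it stands. Calls block until the motion is done:
- robot.goto(position, orientation): joint-space move of the TCP to a pose.
- robot.line_to(position, v=0.15, rotation=None, f_stop=None): straight line of the TCP; rotation=None keeps the orientation; v is the mean speed in m/s. With f_stop (N) it stops when the force on the tool has changed by that much, and returns True; else False.
- robot.goto_joints(angles): joint-space move.
- robot.gripper_to(opening): finger opening in m; the grip force is fixed at half the most; returns when the fingers have stopped.
- robot.dwell(seconds).
- robot.solve_ik(position, orientation): joint angles nearest the present ones, or None.
- robot.camera(name): name is "scene" or "top"; returns a dict with "frame" (420x560x3 uint8, red, green, blue), "z_map" (420x560 float32, m along the optical axis (not along the pixel's ray), 0 where there is no reading), "camera_matrix" (3x3 intrinsics, pixels), "T" (4x4, takes a point from camera to world coordinates). Camera axes: x right, y up, looking along -z (the intrinsics and any distortion apply to the point x, -y, -z); pixel columns grow to the right and rows downward; lengths in m; the calibration is good to about 2 mm. A picture is of the moment at which its call begins.
A pose or a line that the arm cannot do raises robot.MotionError and nothing moves.
- robot.sign_off(): hands the job in; it is judged then, once.
Readings, each from a call of its own:
- robot.read_time_s(): time.
- robot.read_qpos(): joint angles.
- robot.read_dq(): joint speeds.
- robot.read_joint_efforts(): joint torques, N m.
- robot.read_eef_pos(): TCP position.
- robot.read_eef_rot(): TCP orientation.
- robot.read_contact_force(): force on the tool from outside, world axes, zero at the start.
- robot.read_ft_torque(): the same for the moment, N m.
- robot.read_width(): finger opening in m.
- robot.read_finger_force(): force on a finger pad.
Only numpy, scipy, OpenCV 4.12 (cv2) and the standard library are available. Lean on these libraries where they do the work, as an engineer would, in place of code of your own. Each camera call takes 0.05 s, during which the arm holds its last target. There are 200 camera calls.

## Working session

There is one attempt and no reset: what is moved stays moved. The work goes in short steps, each a Python script; the robot and the scene stay as the last script left them, time stands still between calls to the robot, and variables do not carry over. Pictures are saved under pics/ and viewed, at most 14 in all, crops included, and the job is handed in when it is done.

```bash
ls; mkdir -p pics; python3 - <<'E'
from plant import robot
import cv2,numpy as np
for n in("top","scene"):
    c=robot.camera(n); cv2.imwrite(f"pics/{n}0.png",cv2.resize(c["frame"][:,:,::-1],(800,600),interpolation=cv2.INTER_CUBIC)); np.savez(f"{n}0.npz",**c); print(n,c["camera_matrix"],c["T"],[k for k in c])
print(robot.read_time_s(),robot.read_eef_rot(),robot.grip_depth)
E
```

```text
pics
top [[387.76301539   0.         282.31500909]
 [  0.         387.76301539 211.10541031]
 [  0.           0.           1.        ]] [[-0.02514579  0.986747   -0.16030612  0.34045592]
 [-0.99966442 -0.02382163  0.01017693 -0.01626341]
 [ 0.0062233   0.16050823  0.98701488  1.32668569]
 [ 0.          0.          0.          1.        ]] ['frame', 'z_map', 'camera_matrix', 'T']
scene [[418.40612597   0.         276.83870626]
 [  0.         418.40612597 202.205839  ]
 [  0.           0.           1.        ]] [[-0.81546518  0.41825261 -0.40010161  0.04848076]
 [-0.57874583 -0.59918222  0.55320334  0.60375993]
 [-0.00835503  0.6826752   0.73067419  0.90585902]
 [ 0.          0.          0.          1.        ]] ['frame', 'z_map', 'camera_matrix', 'T']
0.1 [[ 9.62764695e-01  2.70340673e-01 -2.49638359e-04]
 [ 2.70340788e-01 -9.62764240e-01  9.36304617e-04]
 [ 1.27783349e-05 -9.68928460e-04 -9.99999531e-01]] -0.0188
```

View pics/top0.png

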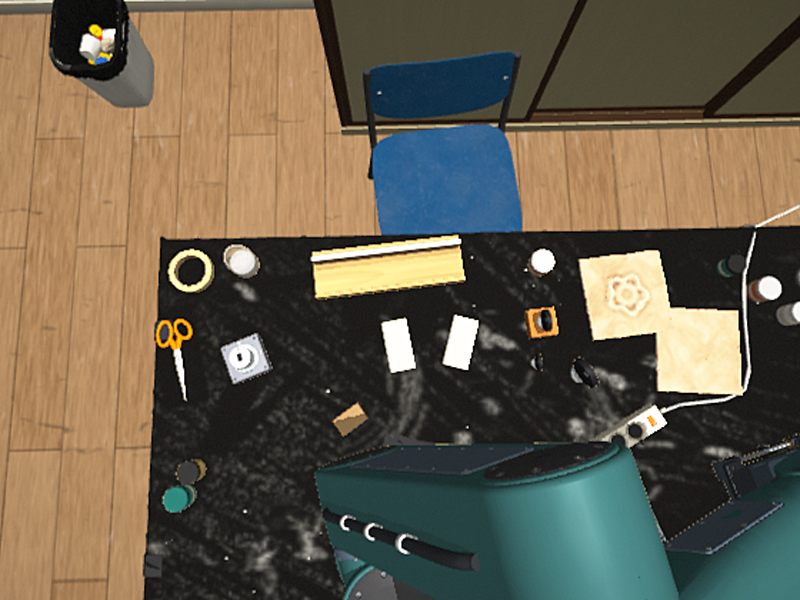

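View pics/scene0.png

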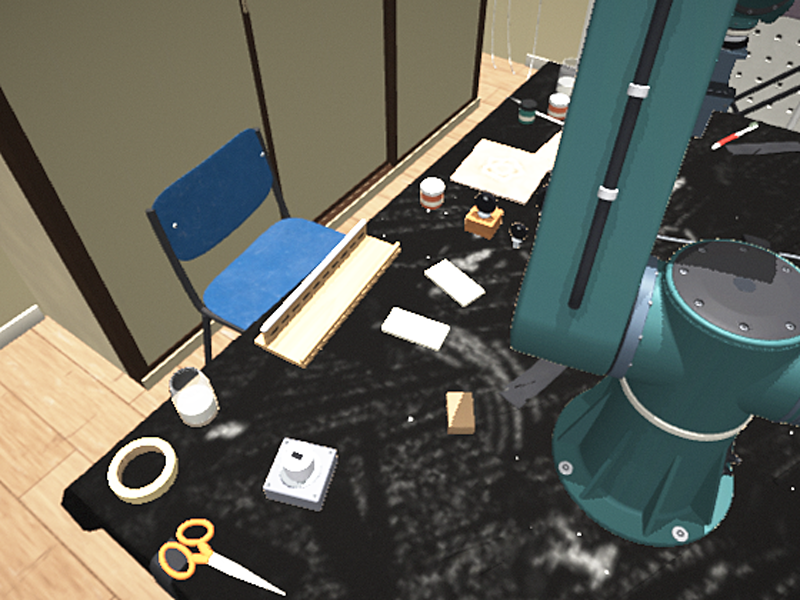

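Top view (800x600): the stand is at (388,267) and the tiles are at (398,345) and (461,342). The switch is at (246,357), the jar at (241,260) and the pot at (542,262).

Key look-alikes: the key in its holder at (543,322), a small loose one at (537,362) and a large loose one at (585,372). I choose the one in the holder. The brown wedge at (350,420) and the boards at right are not tiles. Next I measure and take one close crop.

```bash
cat > h.py <<'E'
import numpy as np,cv2
def world(c):
    z=c["z_map"].astype(float);K=c["camera_matrix"];T=c["T"]
    v,u=np.mgrid[:z.shape[0],:z.shape[1]]
    P=np.stack([(u-K[0,2])/K[0,0]*z,-(v-K[1,2])/K[1,1]*z,-z],-1)
    W=P@T[:3,:3].T+T[:3,3]; W[z==0]=np.nan; return W
def rect(p):
    (cx,cy),(w,h),a=cv2.minAreaRect((p[:,:2]*1000).astype(np.float32))
    if w<h: w,h,a=h,w,a+90
    return np.round([cx,cy,w,h,(a+90)%180-90],1)
E
python3 - <<'E'
from h import *
c=np.load("top0.npz");W=world(c);f=c["frame"].astype(int)
s=1.4286
def roi(x0,y0,x1,y1): 
    m=np.zeros(W.shape[:2],bool);m[int(y0/s):int(y1/s),int(x0/s):int(x1/s)]=1;return m
Z=W[...,2]
tab=roi(200,440,300,580);print("table z",np.nanmedian(Z[tab]),np.nanstd(Z[tab]))
white=f.min(-1)>150
for r in((375,310,422,380),(436,308,486,376)):
    m=roi(*r)&white; print("tile",rect(W[m]),np.nanmedian(Z[m]),m.sum())
m=roi(300,230,475,305)
for lo,hi in((.008,.02),(.008,.08),(.022,.034),(.05,.08)):
    q=m&(Z>lo)&(Z<hi);print("stand",lo,hi,rect(W[q]),q.sum(),np.nanmedian(Z[q]))
for nm,r,lo,hi in(("box",(215,325,280,392),.03,.045),("knob",(215,325,280,392),.07,.09),("holder",(515,295,570,345),.03,.043),("key",(515,295,570,345),.06,.12),("holderall",(515,295,570,345),.02,.12),("small",(525,345,548,375),.01,.12),("large",(565,350,605,392),.01,.12),("jar",(215,235,268,285),.03,.15),("pot",(525,245,560,280),.03,.1),("wedge",(325,400,375,440),.01,.1)):
    q=roi(*r)&(Z>lo)&(Z<hi)
    if q.sum()>2: print(nm,rect(W[q]),q.sum(),np.round(np.nanmax(Z[q]),3),np.round(np.nanmean(W[q],0),4))
fr=c["frame"][:,:,::-1]
def crop(x0,y0,x1,y1): return cv2.resize(fr[int(y0/s):int(y1/s),int(x0/s):int(x1/s)],(400,400),interpolation=cv2.INTER_CUBIC)
c2=np.load("scene0.npz")["frame"][:,:,::-1]
def crop2(x0,y0,x1,y1): return cv2.resize(c2[int(y0/s):int(y1/s),int(x0/s):int(x1/s)],(400,300),interpolation=cv2.INTER_CUBIC)
a=np.hstack([crop(210,320,280,390),crop(515,295,610,390)]);a=cv2.resize(a,(800,300))
b=np.hstack([crop2(255,425,345,515),crop2(445,175,545,255)])
cv2.imwrite("pics/crop1.png",np.vstack([a,b]))
E
```

```text
table z 0.003038474660796542 0.0038561865081855225
tile [nan nan  0.  0.  0.] 0.010426297702998855 632
tile [ 455.1 -163.7  123.3   60.1  -16. ] 0.010417866559968347 640
stand 0.008 0.02 [635.1   9.6 426.2 167.3  88.9] 2517 0.014470438275232977
stand 0.008 0.08 [635.1   9.6 426.2 167.3  88.9] 3486 0.015823931375626654
stand 0.022 0.034 [625.    3.9 357.8  84.7 -84.4] 351 0.02776752430654872
stand 0.05 0.08 [669.6   8.2 352.3  13.  -84.4] 401 0.06230356481618449
box [425.8 341.1  91.   90.7 -69.3] 535 0.045 [0.424  0.3364 0.0385]
knob [425.9 340.7  44.9  44.8  -2.1] 181 0.085 [0.4256 0.3403 0.0783]
holder [ 492.9 -354.1   65.4   64.   -83.9] 214 0.043 [ 0.4899 -0.3491  0.0394]
key [ 491.9 -354.1   49.2   13.4    6.9] 96 0.102 [ 0.4915 -0.3519  0.0866]
holderall [ 492.9 -354.    65.6   64.2  -83.6] 391 0.102 [ 0.4907 -0.349   0.0517]
small [ 395.4 -331.8   40.    32.1   29.3] 78 0.073 [ 0.3989 -0.3322  0.0505]
large [ 372.6 -426.    70.2   36.5   13.4] 208 0.12 [ 0.3706 -0.4213  0.0872]
jar [654.2 349.5  64.2  61.4  22.8] 383 0.104 [0.6521 0.3492 0.0653]
pot [ 636.  -360.1   53.2   52.8   23.7] 228 0.061 [ 0.6348 -0.3586  0.0535]
wedge [277.1 110.9 100.8  61.2 -76.9] 302 0.033 [0.2801 0.1005 0.0258]
```

View pics/crop1.png

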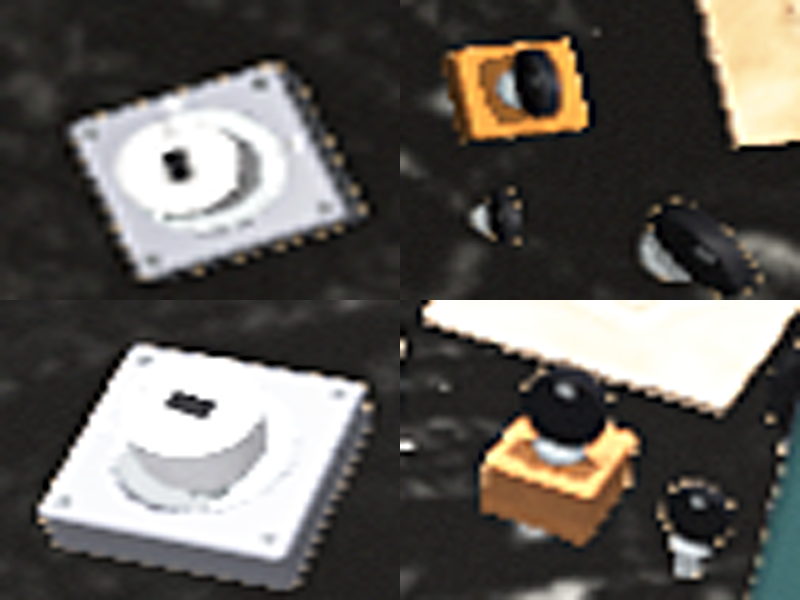

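```bash
cat >> h.py <<'E'
S=1.4286
def tiles(c):
    "white flat 120x60 blobs on the table between the switch and the holder"
    W=world(c);Z=W[...,2];f=c["frame"].astype(int)
    m=((f.min(-1)>150)&(np.nan_to_num(Z,nan=.01)<.03)).astype(np.uint8)
    n,l,st,_=cv2.connectedComponentsWithStats(m);o=[]
    for i in range(1,n):
        p=W[l==i];p=p[np.isfinite(p[:,0])]
        if 300<st[i,4]<900 and len(p) and .3<p[:,0].mean()<.58 and abs(p[:,1].mean())<.3: o.append(rect(p))
    return o
def ortho(c,x0,y0,L,z,n):
    "n x n picture of the square of side L about x0,y0 at height z; col=world x, row=world y"
    g=(np.arange(n)+.5)/n*L-L/2;X,Y=np.meshgrid(x0+g,y0+g)
    P=(np.stack([X,Y,0*X+z],-1)-c["T"][:3,3])@c["T"][:3,:3];K=c["camera_matrix"]
    u=K[0,0]*P[...,0]/-P[...,2]+K[0,2];v=K[1,2]+K[1,1]*P[...,1]/P[...,2]
    return cv2.remap(c["frame"],u.astype(np.float32),v.astype(np.float32),cv2.INTER_LINEAR),X,Y
E
python3 - <<'E'
from h import *
c=np.load("top0.npz");W=world(c);Z=W[...,2]
print(tiles(c))
a=np.radians(5.6);ex=np.array([np.cos(a),np.sin(a)]);ey=np.array([-ex[1],ex[0]]);r0=np.array([.6696,.0082])
p=np.stack([(W[...,:2]-r0)@ex,(W[...,:2]-r0)@ey,Z],-1).reshape(-1,3)
p=p[np.isfinite(p[:,0])&(abs(p[:,1])<.16)]
for x in np.arange(-.11,.05,.004):
    q=p[(p[:,0]>=x)&(p[:,0]<x+.004)]; print(round(x*1e3),len(q),np.round(np.percentile(q[:,2],[10,50,90])*1e3,1) if len(q) else "")
for n in("top","scene"):
    c=np.load(n+"0.npz")
    I,X,Y=ortho(c,.4259,.3409,.05,.078,100);g=I.mean(-1)
    w=np.clip(150-g,0,None)*(np.hypot(X-.4259,Y-.3409)<.017)
    mx,my=(w*X).sum()/w.sum(),(w*Y).sum()/w.sum()
    C=np.cov(np.stack([X.ravel(),Y.ravel()]),aweights=w.ravel());e,V=np.linalg.eigh(C)
    print(n,mx,my,np.sqrt(e),np.degrees(np.arctan2(V[1,1],V[0,1])))
    cv2.imwrite(f"/tmp/o_{n}.png",I)
cv2.imwrite("pics/slot.png",cv2.resize(np.hstack([cv2.imread("/tmp/o_top.png"),cv2.imread("/tmp/o_scene.png")]),(800,400)))
E
```

```text
[array([ 455. , -163.9,  123.3,   60.2,  -16.2]), array([451.6, -13.8, 122.5,  60.5,   9.6])]
-110 104 [-1.1  2.6  5.9]
-106 98 [-0.9  2.5  5.6]
-102 110 [-1.1  2.6  5.9]
-98 103 [-0.9  3.   6.4]
-94 101 [-0.4  3.   6.7]
-90 214 [ 1.3  9.1 26.1]
-86 135 [20.6 27.6 31.8]
-82 80 [25.3 28.5 31.4]
-78 59 [12.8 15.8 18.5]
-74 102 [11.2 15.  17.6]
-70 105 [11.5 14.4 18.3]
-66 108 [11.1 14.8 18.4]
-62 104 [11.4 14.6 18.6]
-58 104 [11.3 15.1 18. ]
-54 104 [11.5 14.6 18.1]
-50 102 [11.9 14.4 17.1]
-46 109 [10.7 14.7 18. ]
-42 101 [10.9 14.9 18. ]
-38 109 [10.9 14.9 18.3]
-34 104 [11.4 14.8 18. ]
-30 104 [10.8 14.4 17.5]
-26 103 [12.1 14.9 18.4]
-22 100 [11.3 13.9 17.4]
-18 106 [11.1 15.4 18.1]
-14 101 [10.9 14.2 17.7]
-10 108 [11.5 14.6 19.9]
-6 428 [14.8 40.3 63. ]
-2 127 [60.5 63.9 67.9]
2 81 [59.8 62.5 65.5]
6 9 [57.9 59.3 60.8]
10 0 
14 0 
18 86 [12.2 14.8 18.5]
22 102 [11.4 14.9 18.6]
26 55 [10.4 13.3 17.1]
30 66 [1.2 4.4 7.7]
34 99 [0.3 2.9 6.8]
38 94 [-1.2  2.7  6.2]
42 84 [-1.4  2.4  6. ]
46 69 [-2.7  3.   6.5]
top 0.42745802035550456 0.34290085212793064 [0.00200651 0.00408395] -162.37215319173038
scene 0.4257514504526459 0.3417771018927188 [0.00204489 0.00425312] -167.4114992025717
```

View pics/slot.png

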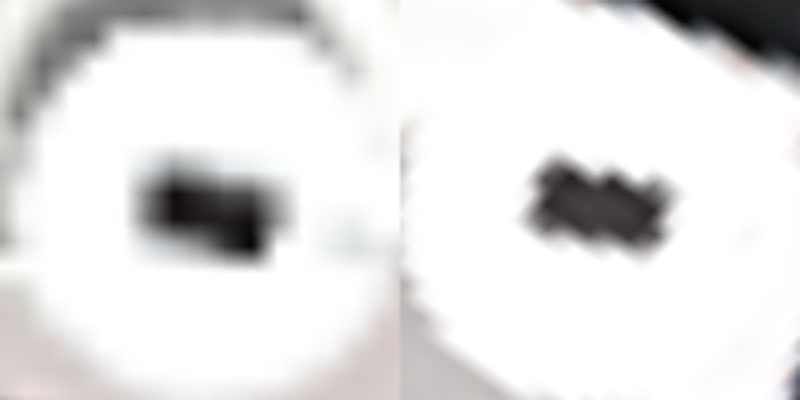

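Slot orientation is about 13–18° at (0.426,0.341). Only two tiles are present. I start with the first one.

```bash
cat > mv.py <<'E'
from h import *
from plant import robot
from scipy.spatial.transform import Rotation as Ro
R=lambda yaw,tilt=0:(Ro.from_euler("z",yaw,degrees=True)*Ro.from_euler("y",-tilt,degrees=True)*Ro.from_euler("x",180,degrees=True)).as_matrix()
SY=5.6;SO=np.array([.6378,.0051,0]);RS=R(SY)@R(0).T
sp=lambda x,y,z:SO+RS@np.array([x,y,z])
def pick_tile(t):
    x,y,yaw=t[0]/1e3,t[1]/1e3,t[4]
    robot.goto([x,y,.12],R(yaw));robot.gripper_to(.091)
    robot.line_to([x,y,.03],v=.2);hit=robot.line_to([x,y,.0025],v=.04,f_stop=6)
    robot.gripper_to(.05);print("z",robot.read_eef_pos()[2],hit,"w",robot.read_width(),robot.read_finger_force())
    robot.line_to([x,y,.16],v=.15);print("w up",robot.read_width())
def place_tile(y):
    Q=R(SY,34);n=RS@np.array([-np.sin(.5934),0,np.cos(.5934)])
    tcp=lambda x,z:sp(x,y,z)-n*.0025      # tile middle sits 2.5 mm behind the finger ends
    robot.goto(tcp(.013,.15),Q)
    robot.line_to(tcp(.013,.065),v=.15)
    print("down",robot.line_to(tcp(.013,.046),v=.02,f_stop=3),(robot.read_eef_pos()-SO)@RS)
    p=robot.read_eef_pos()
    print("lip",robot.line_to(p-RS[:,0]*.008,v=.02,f_stop=4),(robot.read_eef_pos()-SO)@RS,robot.read_contact_force())
E
python3 - <<'E'
from mv import *
print(np.round(R(0),3),np.round(R(0,34)[:,2],2), robot.solve_ik(sp(.012,.06,.05),R(SY,34)))
t=tiles(robot.camera("top"));print(t)
t1=[q for q in t if q[1]>-90][0]
pick_tile(t1);print(robot.read_time_s(),robot.read_qpos())
E
```

```text
[[ 1.  0.  0.]
 [ 0. -1. -0.]
 [ 0.  0. -1.]] [ 0.56 -0.   -0.83] None
[array([ 455.2, -164.1,  123.1,   60.1,  -16.2]), array([451.8, -13.8, 123. ,  60.7,   9.7])]
z 0.002502776964351118 False w 0.049710349324149736 0.0
w up 0.04959462766560063
6.3 [-4.70498534e+00  1.05978339e+00  1.28250644e+02 -9.46097947e-04
  5.07633357e+01  7.55972350e+01]
```

```bash
python3 - <<'E'
from mv import *
robot.gripper_to(.091)
c=robot.camera("top");print(tiles(c),robot.read_eef_pos())
for tilt in(0,10,20,25,30,34):
    print(tilt,[[None if (j:=robot.solve_ik(sp(.012,y,z),R(SY+f,tilt*(1 if f==0 else -1)))) is None else np.round(j).astype(int).tolist() for y in(-.06,.06) for z in(.05,.15)] for f in(0,180)])
s=robot.camera("scene")
cv2.imwrite("pics/a.png",np.vstack([cv2.resize(c["frame"][200:280,200:360,::-1],(800,300)),cv2.resize(s["frame"][150:290,200:420,::-1],(800,300))]))
E
```

```text
[array([ 455.2, -164.1,  123.4,   60.6,  -15.9])] [ 0.45182051 -0.01378888  0.16003777]
0 [[[-7, 28, 107, 0, 45, 78], [-7, 21, 105, 0, 54, 78], [4, 28, 108, 0, 44, 88], [4, 20, 107, 0, 54, 88]], [[-7, 28, 107, 0, 45, -102], [-7, 21, 105, 0, 54, -102], [4, 28, 108, 0, 44, -92], [4, 20, 107, 0, 54, -92]]]
10 [[[-8, 25, 113, 4, 32, 73], [-8, 17, 112, 3, 42, 74], [4, 24, 114, 1, 32, 88], [4, 16, 113, 1, 42, 88]], [[-8, 25, 113, 4, 32, -107], [-8, 17, 112, 3, 42, -106], [4, 24, 114, 1, 32, -92], [4, 16, 113, 1, 42, -92]]]
20 [[[-9, 23, 119, 15, 20, 62], [-9, 14, 117, 10, 30, 68], [3, 22, 120, 2, 18, 86], [3, 12, 119, 2, 29, 87]], [[-9, 23, 119, 15, 20, -118], [-9, 14, 117, 10, 30, -112], [3, 22, 120, 2, 18, -94], [3, 12, 119, 2, 29, -93]]]
25 [[None, [-10, 12, 120, 16, 24, 62], None, [3, 11, 122, 3, 22, 86]], [None, [-10, 12, 120, 16, 24, -118], None, [3, 11, 122, 3, 22, -94]]]
30 [[None, [-10, 12, 123, 26, 18, 52], None, None], [None, [-10, 12, 123, 26, 18, -128], None, None]]
34 [[None, None, None, None], [None, None, None, None]]
```

View pics/a.png

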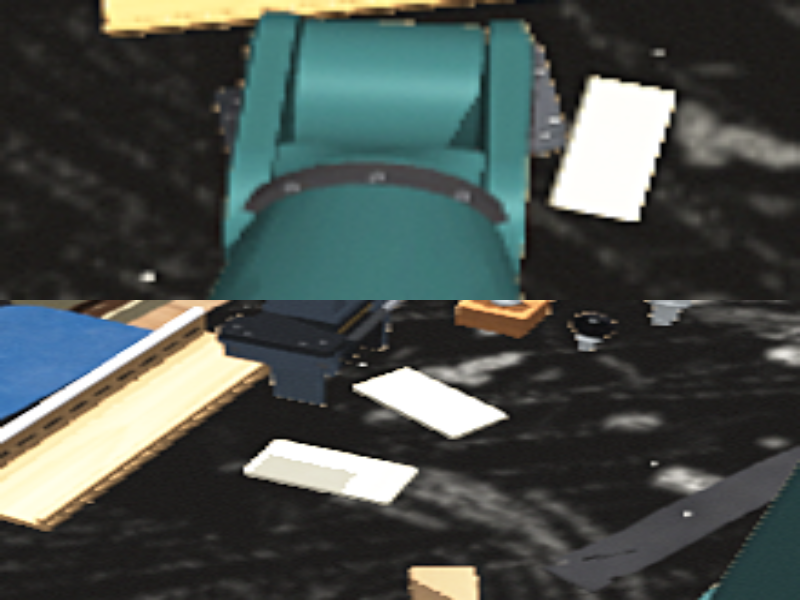

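```bash
python3 - <<'E'
from mv import *
s=robot.camera("scene");W=world(s);f=s["frame"].astype(int)
m=((f.min(-1)>120)&(W[...,2]<.03)).astype(np.uint8)
n,l,st,ce=cv2.connectedComponentsWithStats(m)
for i in range(1,n):
    if st[i,4]>300:
        p=W[l==i]; p=p[np.isfinite(p[:,0])]
        if abs(p[:,1].mean())<.3: print(ce[i],st[i,4],rect(p),np.median(p[:,2]))
K=s["camera_matrix"]
for p in([.452,-.014,.16],[.452,-.014,.005]):
    q=s["T"][:3,:3].T@(np.array(p)-s["T"][:3,3]);print(K[0,0]*q[0]/-q[2]+K[0,2],K[1,2]+K[1,1]*q[1]/q[2])
# gripper points seen by the scene camera near TCP
e=robot.read_eef_pos();q=W[(np.abs(W[...,:2]-e[:2]).max(-1)<.09)&(W[...,2]>.1)]
for z in np.arange(.14,.25,.01):
    k=q[(q[:,2]>z)&(q[:,2]<z+.01)]
    if len(k): print(round(z,2),len(k),k.min(0).round(3),k.max(0).round(3))
print(robot.read_eef_rot().round(3),robot.read_width())
E
```

```text
[229.38784629 211.98838248] 2238 [626.1   0.8 372.1  89.1 -83.4] 0.014221910249565761
[320.08374384 194.25369458] 812 [ 444.5 -209.7  161.5  128.8   74.4] 0.008882324319195278
[290.43483557 229.55420219] 821 [452.9 -15.7 124.9  72.8  10.6] 0.009622069984382753
[414.23867069 392.33534743] 331 [ -1.7 197.4  68.3  42.8  30.4] 0.0012943066101503975
290.69080820527375 190.33264484758118
289.80658402896984 229.61025360826352
0.18 12 [ 0.427 -0.064  0.184] [0.46  0.044 0.19 ]
0.19 55 [ 0.426 -0.064  0.19 ] [0.461 0.047 0.199]
0.2 69 [ 0.425 -0.065  0.2  ] [0.473 0.047 0.21 ]
0.21 67 [ 0.425 -0.07   0.21 ] [0.469 0.047 0.22 ]
0.22 64 [ 0.425 -0.069  0.22 ] [0.465 0.049 0.23 ]
0.23 53 [ 0.425 -0.068  0.23 ] [0.461 0.049 0.24 ]
0.24 14 [ 0.43  -0.062  0.24 ] [0.457 0.049 0.249]
[[ 0.986  0.168  0.   ]
 [ 0.168 -0.986 -0.   ]
 [ 0.     0.    -1.   ]] 0.09092267032403129
```

```bash
python3 - <<'E'
from mv import *
K=None;e=robot.read_eef_pos();out=[]
for w in(.091,.06,.02):
    robot.gripper_to(w);s=robot.camera("scene");K=s["camera_matrix"];im=s["frame"][:,:,::-1].copy()
    im=cv2.resize(im[140:240,230:330],(400,400),interpolation=cv2.INTER_NEAREST)
    for k,z in enumerate((0,.01,.02,.03)):
        for sy in(1,-1):
            p=e+robot.read_eef_rot()@np.array([0,sy*w/2,-z]);q=s["T"][:3,:3].T@(p-s["T"][:3,3])
            u=K[0,0]*q[0]/-q[2]+K[0,2];v=K[1,2]+K[1,1]*q[1]/q[2]
            cv2.circle(im,(int((u-230)*4),int((v-140)*4)),4,[(0,0,255),(0,255,0),(255,0,0),(0,255,255)][k],-1)
    out.append(cv2.resize(im,(266,266)))
cv2.imwrite("pics/tip.png",cv2.resize(np.hstack(out),(798,266)))
robot.gripper_to(.091);print(robot.read_time_s())
E
```

```text
10.15
```

View pics/tip.png

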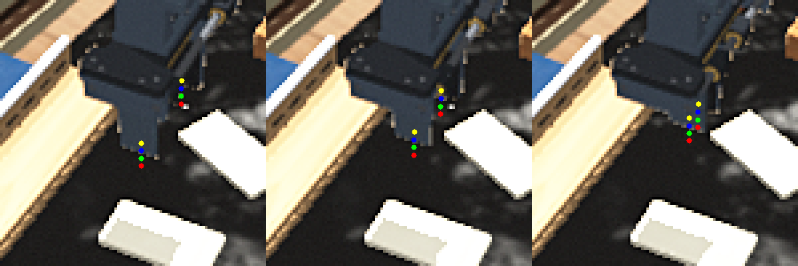

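The drawn TCP points lie below the finger ends in all three views, so the real ends are about 10–20 mm above the stated TCP. I measure this by touching the table gently.

```bash
python3 - <<'E'
from mv import *
x,y=.4518,-.0138
robot.line_to([x,y,.03],v=.2)
print(robot.read_contact_force())
hit=robot.line_to([x,y,-.03],v=.02,f_stop=4)
print(hit,robot.read_eef_pos(),robot.read_contact_force())
E
```

```text
[-0.03072805 -0.59084326  0.50984157]
True [ 0.45185263 -0.01380031 -0.02594386] [-1.05727264 -1.02728687  8.45285747]
```

```bash
python3 - <<'E'
s=open('h.py').read()
m=open('mv.py').read().split("def pick_tile")[0]
m+='''D=.0255   # real finger ends lie this far behind the stated TCP, along the tool axis
A=18; B=14  # tool tilt when picking (away) and when placing (towards the robot)
def tip(p,Q): return np.asarray(p)+Q[:,2]*D
def pick_tile(t):
    x,y,yaw=t[0]/1e3,t[1]/1e3,t[4];Q=R(yaw,-A)
    robot.gripper_to(.091)
    robot.goto(tip([x,y,.10],Q),Q)
    robot.line_to(tip([x,y,.03],Q),v=.2)
    hit=robot.line_to(tip([x,y,.0065],Q),v=.04,f_stop=8)
    robot.gripper_to(.05);print("hit",hit,"w",robot.read_width(),robot.read_finger_force())
    robot.line_to(tip([x,y,.12],Q),v=.15);print("w up",robot.read_width(),robot.read_time_s())
def place_tile(y):
    Q=R(SY,B);b=np.radians(A+B);n=RS@np.array([-np.sin(b),0,np.cos(b)])
    P=lambda x,z:tip(sp(x,y,z)+n*.0015,Q)
    back=lambda:(robot.read_eef_pos()-Q[:,2]*D-n*.0015-SO)@RS
    robot.goto(P(.013,.14),Q)
    robot.line_to(P(.013,.065),v=.15)
    print("down",robot.line_to(P(.013,.044),v=.02,f_stop=3),back())
    p=robot.read_eef_pos()
    print("lip",robot.line_to(p-RS[:,0]*.008,v=.02,f_stop=4),back(),robot.read_contact_force())
'''
open('mv.py','w').write(m)
E
python3 - <<'E'
from mv import *
p=robot.read_eef_pos();robot.line_to(p+[0,0,.06],v=.15)
for y in(-.06,.06):
  for z in(.05,.14): print(robot.solve_ik(tip(sp(.012,y,z),R(SY,B)),R(SY,B)))
pick_tile([451.8,-13.8,0,0,9.7])
E
```

```text
[ -8.02989966  26.8835407  114.53759134   7.70675682  25.15770978
  69.77720998]
[ -8.02989966  18.64021632 113.86491431   5.84942481  34.01280177
  71.90656994]
[  3.58515727  26.09839378 115.88716149   1.1969576   24.02740974
  86.95169104]
[  3.58515727  17.69132759 115.20574676   0.89207839  33.1144188
  87.29775339]
hit False w 0.05977573768578687 30.003570914268494
w up 0.05918185429241296 17.3917
```

```bash
python3 - <<'E'
from mv import *
place_tile(.06)
s=robot.camera("scene");cv2.imwrite("pics/pl.png",cv2.resize(s["frame"][120:300,130:330,::-1],(600,540)))
print(robot.read_width(),robot.read_time_s())
E
```

```text
down True [0.01319845 0.0600195  0.05735925]
lip True [0.0114892  0.06002796 0.05687685] [-0.23739812  0.15266326 -2.24227761]
0.059208538824383275 19.6667
```

View pics/pl.png

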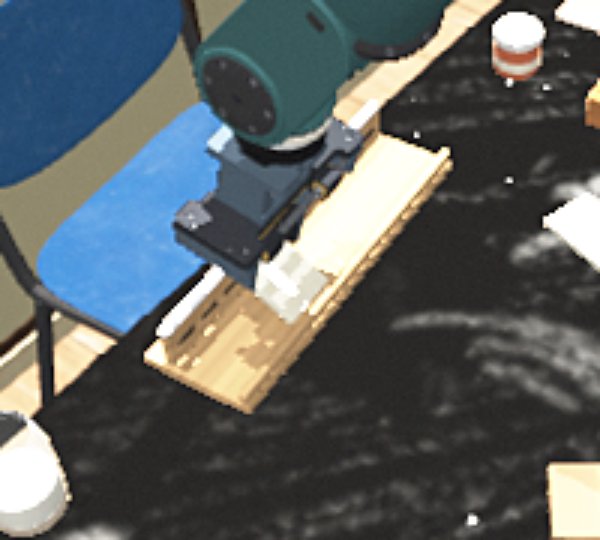

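The tile is over the board with its foot near the lip, but the force shows no support yet, so the stop was early. I go on down with a higher threshold.

```bash
python3 - <<'E'
m=open('mv.py').read()
m=m.replace("v=.02,f_stop=3),back())","v=.015,f_stop=6),back(),robot.read_contact_force())").replace("v=.02,f_stop=4)","v=.015,f_stop=6)")
open('mv.py','w').write(m)
E
python3 - <<'E'
from mv import *
Q=R(SY,B);b=np.radians(A+B);n=RS@np.array([-np.sin(b),0,np.cos(b)])
back=lambda:(robot.read_eef_pos()-Q[:,2]*D-n*.0015-SO)@RS
p=robot.read_eef_pos();print(robot.line_to(p-[0,0,.012],v=.015,f_stop=6),back(),robot.read_contact_force())
p=robot.read_eef_pos();print(robot.line_to(p-RS[:,0]*.008,v=.015,f_stop=6),back(),robot.read_contact_force())
E
```

```text
True [0.01177022 0.06002393 0.05649465] [-2.34815901 -0.86938703  6.66901958]
True [0.01035006 0.06005861 0.05591733] [-0.05669218 -0.01797535 -1.20295984]
```

```bash
cat >> mv.py <<'E'
def release():
    Q=robot.read_eef_rot();robot.gripper_to(.08);robot.line_to(robot.read_eef_pos()-Q[:,2]*.10,v=.15)
def leaning(c):
    "points of white in the stand, in the stand's frame"
    W=world(c);f=c["frame"].astype(int);p=(W-SO)@RS
    m=(f.min(-1)>150)&(f.max(-1)-f.min(-1)<25)&(abs(p[...,0])<.07)&(abs(p[...,1])<.175)&(p[...,2]>.018)
    m&=~(p[...,0]>.022) 
    n,l,st,_=cv2.connectedComponentsWithStats(m.astype(np.uint8))
    for i in range(1,n):
        if st[i,4]>150:
            q=p[l==i];A=np.c_[q[:,0],np.ones(len(q))];k=np.linalg.lstsq(A,q[:,2],rcond=None)[0]
            print(st[i,4],"min",q.min(0).round(3),"max",q.max(0).round(3),"slope",np.degrees(np.arctan(k[0])).round(1),"z at x=.0075",(k@[.0075,1]).round(4))
E
python3 - <<'E'
from mv import *
release()
robot.goto([.45,-.30,.25],R(0))
c=robot.camera("top");leaning(c);print(tiles(c))
s=robot.camera("scene");leaning(s)
cv2.imwrite("pics/rl.png",np.hstack([cv2.resize(s["frame"][150:270,150:310,::-1],(400,300)),cv2.resize(c["frame"][150:240,200:340,::-1],(400,300))]))
print(robot.read_time_s())
E
```

```text
366 min [-0.041  0.031  0.021] max [0.022 0.089 0.076] slope 36.3 z at x=.0075 0.0595
[array([ 413.6, -178.3,  122.1,   59.7,  -15.7])]
751 min [-0.054 -0.175  0.019] max [0.022 0.175 0.073] slope 29.5 z at x=.0075 0.0564
23.1083
```

View pics/rl.png

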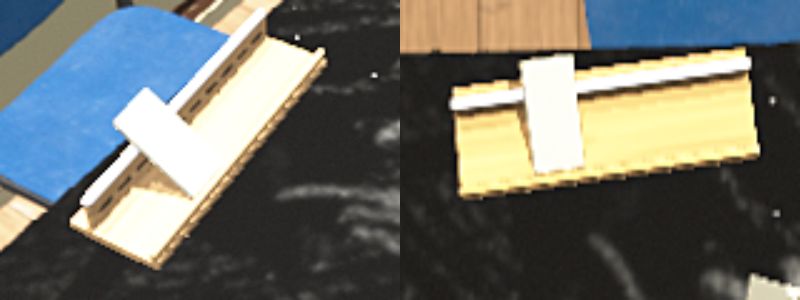

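Tile 1 leans correctly, with its foot at the lip and a slope of about 35°. Tile 2 was knocked and is now at (0.414,-0.178). I rack it next.

```bash
python3 - <<'E'
from mv import *
t=tiles(robot.camera("top"));print(t)
pick_tile(t[0])
if robot.read_width()<.055: raise SystemExit
place_tile(-.06);release()
robot.goto([.45,-.2,.28],R(0))
c=robot.camera("top");leaning(c);print(tiles(c),robot.read_time_s())
E
```

```text
[array([ 414. , -178.2,  123.2,   59.4,  -15.6])]
hit False w 0.05957165854604351 30.00061869621277
w up 0.059572964105333366 27.15
down True [ 0.01309726 -0.06000635  0.05707105] [-3.3265149  -0.22136013  7.74528031]
lip True [ 0.01223571 -0.05992218  0.05673297] [-0.52324119  0.08388268  2.18549443]
353 min [-0.038 -0.089  0.02 ] max [ 0.022 -0.031  0.075] slope 37.2 z at x=.0075 0.0589
363 min [-0.042  0.031  0.021] max [0.022 0.089 0.077] slope 35.6 z at x=.0075 0.0591
[] 32.1917
```

```bash
python3 - <<'E'
from mv import *
for nm in("top","scene"):
    c=robot.camera(nm);W=world(c);f=c["frame"].astype(int);p=(W-SO)@RS
    for y in(.06,-.06):
        q=p[(f.min(-1)>150)&(f.max(-1)-f.min(-1)<25)&(abs(p[...,1]-y)<.02)&(p[...,0]>-.07)&(p[...,0]<.08)&(p[...,2]>.018)]
        k=np.polyfit(q[:,0],q[:,2],1);k=np.polyfit(*q[abs(np.polyval(k,q[:,0])-q[:,2])<.008][:,[0,2]].T,1)
        q=q[abs(np.polyval(k,q[:,0])-q[:,2])<.008];th=np.arctan(k[0])
        lo,hi=np.percentile(q[:,0],[1,99]);m=(lo+hi)/2
        print(nm,y,len(q),"slope",np.degrees(th).round(1),"x",lo.round(4),hi.round(4),"len",((hi-lo)/np.cos(th)).round(4),"mid",(m+.005*np.sin(th)).round(4),(np.polyval(k,m)-.005*np.cos(th)).round(4))
c=robot.camera("top");W=world(c);Z=W[...,2]
q=W[(abs(W[...,0]-.49)<.06)&(abs(W[...,1]+.354)<.06)&(Z>.075)&(Z<.11)];print("key",len(q),rect(q),q.mean(0))
E
```

```text
top 0.06 391 slope 35.5 x -0.0397 0.0561 len 0.1176 mid 0.0111 0.0555
top -0.06 380 slope 36.7 x -0.0377 0.0555 len 0.1162 mid 0.0119 0.0557
scene 0.06 543 slope 35.6 x -0.041 0.0548 len 0.1178 mid 0.0098 0.0532
scene -0.06 465 slope 36.6 x -0.0381 0.0574 len 0.1189 mid 0.0126 0.0545
key 0 [0. 0. 0. 0. 0.] [nan nan nan]<stdin>:11: RuntimeWarning: Mean of empty slice.
  ret = um.true_divide(
```

Both tiles are within tolerance: mid x about 11–12 mm, z about 55 mm, slope 35–37°. Next is the key. I use the half-turned grasp so joint 6 has room for the clockwise turn.

```bash
cat >> mv.py <<'E'
KD=np.array([.4922,-.3541]);KY=186.5      # dock
KN=np.array([.4260,.3411])                # knob
H=.054                                    # finger end height at the dock with the key home
E
python3 - <<'E'
from mv import *
Q=R(KY);P=lambda z:tip([*KD,z],Q)
robot.gripper_to(.05)
robot.goto(P(.22),Q);robot.line_to(P(.12),v=.2)
print("hit",robot.line_to(P(H),v=.06,f_stop=6))
f0=robot.read_contact_force();robot.gripper_to(.004)
print("w",robot.read_width(),robot.read_finger_force(),"df",robot.read_contact_force()-f0)
print("lift stop",robot.line_to(P(.20),v=.1,f_stop=20),robot.read_width(),robot.read_contact_force())
s=robot.camera("scene");cv2.imwrite("pics/key.png",cv2.resize(s["frame"][60:200,260:400,::-1],(500,500)))
print(robot.read_qpos().round(1),robot.read_time_s())
for y in(196,106): print(robot.solve_ik(tip([*KN,.092],R(y)),R(y)))
E
```

```text
hit False
w 0.011670568881062484 30.000002682209015 df [ 0.19914026 -0.14014649  2.17645852]
lift stop False 0.011569553281185814 [ 0.47250508  0.35791886 -0.63038835]
[ -37.9   14.4  110.9    0.    54.8 -134.4] 40.1
[ 36.23742612  18.52600264 119.84512346   0.          41.6288739
 -69.76257388]
[ 3.62374261e+01  1.85260026e+01  1.19845123e+02 -2.54444375e-14
  4.16288739e+01  2.02374261e+01]
```

View pics/key.png

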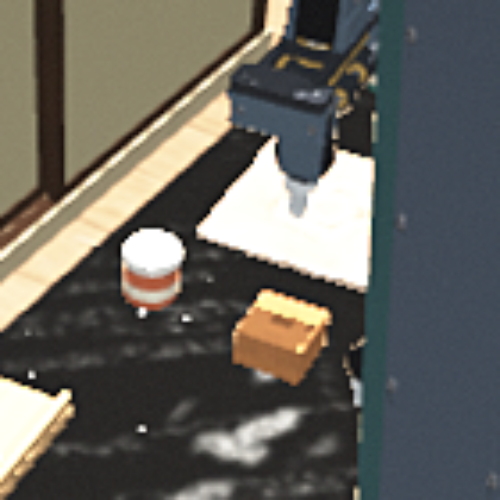

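The key is held upright at about (297,195) and the holder is empty. I go to the knob and measure the empty dock slot on the way.

```bash
python3 - <<'E'
from mv import *
Q=R(196);P=lambda z:tip([*KN,z],Q)
HK=H+.038
robot.goto(P(.20),Q);robot.line_to(P(HK+.042),v=.15)
for nm in("top","scene"):
    c=robot.camera(nm);I,X,Y=ortho(c,*KD,.05,.040,100);g=I.mean(-1).astype(float);r=np.hypot(X-KD[0],Y-KD[1])<.016
    w=np.clip(np.median(g[r])*.75-g,0,None)*r;C=np.cov(np.stack([X.ravel(),Y.ravel()]),aweights=w.ravel());e,V=np.linalg.eigh(C)
    print(nm,(w*X).sum()/w.sum(),(w*Y).sum()/w.sum(),np.sqrt(e),np.degrees(np.arctan2(V[1,1],V[0,1])))
z0=robot.read_contact_force();print(z0)
hit=robot.line_to(P(HK),v=.025,f_stop=8)
e=robot.read_eef_pos()-P(HK);print(hit,"off home",e.round(4),robot.read_contact_force()-z0,robot.read_width())
s=robot.camera("scene");cv2.imwrite("pics/ins.png",cv2.resize(s["frame"][260:380,150:290,::-1],(560,480)))
E
```

```text
top 0.49465972348253046 -0.3540397303057802 [0.00265141 0.00488964] -169.5883382919573
scene 0.48644789074035016 -0.35414698375870063 [0.00128458 0.00828215] 80.24636364755732
[-0.40638317  0.09502246 -0.97377884]
False off home [-0.0001 -0.      0.    ] [-2.81964406 -0.61459951  1.55188377] 0.012074111423667195
```

View pics/ins.png

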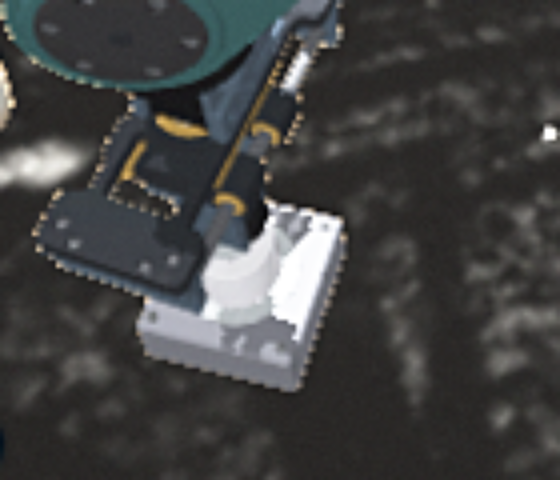

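```bash
python3 - <<'E'
from mv import *
HK=H+.038;p=robot.read_eef_pos()
print("press",robot.line_to(p-[0,0,.004],v=.01,f_stop=10),robot.read_eef_pos()-p,robot.read_contact_force())
p=robot.read_eef_pos();m0=robot.read_ft_torque();print(m0)
for k in range(1,24):
    y=196-5*k
    robot.line_to(p,v=.1,rotation=R(y)) if 0 else robot.goto(p,R(y))
    m=robot.read_ft_torque()-m0;F=robot.read_contact_force();print(5*k,m[2].round(3),F.round(1),robot.read_width().round(4))
    if abs(m[2])>.35 and k>14: break
print(robot.read_time_s(),robot.read_eef_pos()-p)
E
```

```text
press True [-5.89499215e-07  1.08472084e-05 -3.63106976e-05] [-1.40752426 -1.55018482  7.23776528]
[-0.09023477  0.21245943  0.03159698]Traceback (most recent call last):
  File "<stdin>", line 8, in <module>
AttributeError: 'float' object has no attribute 'round'
```

```bash
python3 - <<'E'
from mv import *
p=robot.read_eef_pos()
for k in range(2,24):
    robot.goto(p,R(196-5*k));m=robot.read_ft_torque();F=robot.read_contact_force();print(5*k,round(m[2],3),F.round(1),round(robot.read_width(),4))
    if abs(m[2])>.35 and k>14: break
print(robot.read_time_s(),robot.read_eef_pos()-p)
E
```

```text
10 0.036 [-3.9  1.1  1.7] 0.0114
15 0.024 [-5.6  1.9  2.1] 0.0119
20 0.007 [-5.8  3.   1. ] 0.0119
25 0.016 [-6.4  2.6  1.2] 0.0115
30 0.039 [-5.7  4.2  0.5] 0.0116
35 0.04 [-6.4  4.2  0.8] 0.0119
40 0.028 [-4.8  4.7  0.4] 0.012
45 -0.04 [-5.7  3.6 -0.9] 0.0114
50 0.01 [-4.7  5.4  0.2] 0.0116
55 -0.011 [-4.9  4.8 -0.3] 0.0118
60 0.001 [-5.   4.5 -0.1] 0.012
65 0.001 [-5.   4.   0.1] 0.0115
70 0.08 [-4.5  4.6 -0.9] 0.012
75 -0.008 [-3.8  5.6 -1.3] 0.0116
80 -0.029 [-4.8  5.2 -0.2] 0.0117
85 0.063 [-4.2  4.8 -1.1] 0.0119
90 0.005 [-4.6  4.4 -1.2] 0.0119
95 0.007 [-3.3  4.  -1.4] 0.0119
100 0.127 [-3.9  5.7 -2.3] 0.0119
105 0.625 [-2.8  5.  -2.2] 0.012
50.6083 [ 1.77818193e-04  4.05854978e-04 -1.63641727e-05]
```

The torque rose at 105°, so the knob is at its stop. I unload the twist, pull the key out and return it to the holder.

```bash
python3 - <<'E'
from mv import *
p=robot.read_eef_pos();robot.dwell(.3);print(robot.read_ft_torque()[2])
robot.goto(p,R(196-97))
print("pull",robot.line_to(p+[0,0,.11],v=.08,f_stop=25),robot.read_width(),robot.read_contact_force())
Q=R(KY);P=lambda z:tip([*KD,z],Q)
robot.goto(P(.20),Q);robot.line_to(P(H+.040),v=.15)
robot.dwell(.2);z0=robot.read_contact_force()
hit=robot.line_to(P(H-.002),v=.025,f_stop=8)
print(hit,"off home",(robot.read_eef_pos()-P(H)).round(4),robot.read_contact_force()-z0,robot.read_width(),robot.read_time_s())
E
```

```text
0.6502639943704002
pull False 0.011882237087348176 [ 0.14416126  0.25346682 -2.0515437 ]
True off home [-0.  0.  0.] [-1.74926639  1.06951266  8.82916561] 0.011833061897079632 57.6917
```

Stopped by contact exactly at home height. I release, retreat and check everything.

```bash
python3 - <<'E'
from mv import *
robot.gripper_to(.05);p=robot.read_eef_pos();robot.line_to(p+[0,0,.17],v=.15)
robot.goto([.40,-.02,.30],R(0));robot.dwell(.3)
c=robot.camera("top");s=robot.camera("scene");leaning(c);print(tiles(c))
W=world(c);q=W[(abs(W[...,0]-.49)<.05)&(abs(W[...,1]+.354)<.05)&(W[...,2]>.06)&(W[...,2]<.12)];print("key",rect(q),np.percentile(q[:,2],98))
for nm,k in(("top",c),("scene",s)):
    I,X,Y=ortho(k,*KN,.05,.078,100);g=I.mean(-1);w=np.clip(150-g,0,None)*(np.hypot(X-KN[0],Y-KN[1])<.015)
    e,V=np.linalg.eigh(np.cov(np.stack([X.ravel(),Y.ravel()]),aweights=w.ravel()));print(nm,np.sqrt(e),np.degrees(np.arctan2(V[1,1],V[0,1])))
cv2.imwrite("pics/end.png",np.vstack([cv2.resize(c["frame"][150:290,130:410,::-1],(800,300)),cv2.resize(s["frame"][110:360,120:400,::-1],(800,300))]))
print(robot.read_time_s())
E
```

```text
349 min [-0.038 -0.089  0.021] max [ 0.022 -0.031  0.073] slope 36.4 z at x=.0075 0.0584
358 min [-0.041  0.031  0.018] max [0.022 0.089 0.071] slope 35.5 z at x=.0075 0.0592
[]
key [ 492.3 -352.7   51.    13.5    7.3] 0.10191280504562772
top [0.0018703  0.00459838] 110.59463986449833
scene [0.00217805 0.0045664 ] 114.64841808013857
63.2917
```

View pics/end.png

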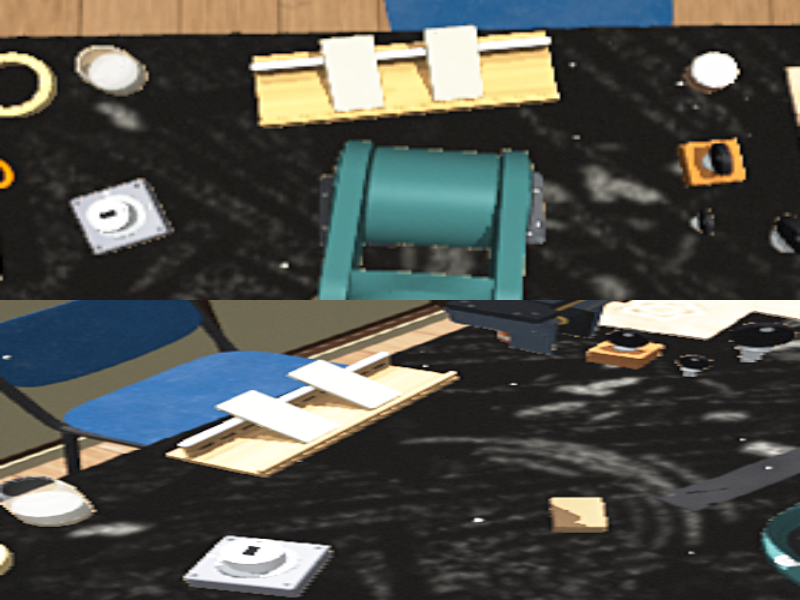

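Final picture: both tiles lean on the rail, at top-view crop (352,72) and (455,62). The key is home in its holder at (715,160), and the jar and pot are where they were. The slot now points at about 111–115°, which matches a 90° turn from the box's axis at 20.7°.

```bash
python3 -c "
from plant import robot
print(robot.sign_off(),robot.read_time_s())"
```

```text
the job is handed in; nothing more can be done
the job is handed in; nothing more can be done
```

I handed the job in at about 63 s of robot time: both tiles (only two were present) lean in the stand, the knob was turned clockwise to its stop, and the key is back home in its holder; the sign-off call returned no verdict.

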